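# Unbar the bead cooling box

### The arm

A 7-joint arm with a two-finger parallel gripper is mounted at the origin on the work surface. World frame = base frame: x ahead of the robot, y to its left, z up, the work surface at z = 0. Lengths are in m, angles in rad, forces in N, time in s.
With the tool pointing down it reaches from about 0.4 to 0.875 m from the base axis. Payload 4.4 kg.
Tool frame: the origin (TCP) lies at the very end of the fingers, on their centre line; the grasp point (between the pads) lies 19 mm behind it; z points along the fingers, y is the line along which they close (so a half turn about z gives the same grasp; the last joint's range is limited). The gripper opens to 85 mm and grips with 20 to 120 N. Pads are 22 mm wide; open, the fingers measure 114 mm over their backs; the gripper's body (76 mm by 85 mm) begins 54 mm behind the grasp point. The pads swing forward as they close: fully open they stand 13 mm farther back than shut.
Start: joints at [-1.256, 0.628, 0.038, 1.517, -0.027, 0.996, -0.02], TCP at [0.242, 0.603, 0.231] pointing down, gripper open.
Joint ranges: [-3.06, 3.06], [-0.37, 2.12], [-1.25, 1.32], [0.18, 2.47], [-1.1, 4.24], [0.23, 1.98], [-2.94, 2.94]. Speed limits (rad/s): [2.57, 2.57, 3.14, 3.14, 3.14, 3.14, 3.14].

### API

Orientations are given as a unit quaternion [x, y, z, w].
In Python, from rig import robot, read_camera gives the robot as it stands.
- The arm moves only by the tool drive_tool, never from a script. Its argument "rows" is a list that holds one entry, the list of rows, each a list of 7 numbers: the shift along the tool's x, y, z in m, then the turn, a rotation vector about the tool's x, y, z in rad, then the finger opening in m, from 0 to 0.0854. In form: [[[x, y, z, rx, ry, rz, hand], ...]]. A call has 1 to 5 rows; each row shifts and turns the commanded pose from where the row before left it, along the tool's axes as they then stand; what a row does not reach is not made up. A row lasts 1/10 s, in which the tool goes at most 50 mm and 8.59 degrees, less where a joint would pass 70% of its speed; a pose out of reach is approached as far as the arm can. A call with a gripper value outside its range is refused whole. The fingers move at their own pace and stop on an object; "newtons" is the grip in N (left out, the last holds). Time passes only in rows, so rows that do not move let the fingers close. It gives the time, the measured TCP pose, the force, the opening and the grip force at its end, in the units of the state.
- robot.state(): the state, without advancing time (a new reading comes with each control period).
- read_camera(name): name is "scene" or "top" or "wrist"; returns a dict with "pixels" (400x640x3 uint8, blue, green, red), "range_z" (400x640 float32, m along the optical axis (not along the pixel's ray), 0 where there is no reading), "mtx" (3x3 intrinsics, pixels), "R" (3x3) and "t" (3): a world point X has camera coordinates R X + t. Camera axes: x right, y down, z forward; pixel columns grow to the right and rows downward; lengths in m; the calibration is good to about 2 mm. A picture is of the moment at which its call begins.
- robot.job_done(): hands the job in; it is judged then, once.
The state is a dict: "time": time; "joint_positions": joint angles; "qvel": joint speeds; "effort": joint torques, N m; "tool_pos": TCP position; "tool_rot": TCP orientation; "ft_force": force on the tool from outside, world axes, zero at the start; "moment": the same for the moment, N m; "width": opening from 0.0 (shut) to 1.0 (fully open); "gripper_force": force on a finger pad.
Only numpy, scipy, OpenCV 4.12 (cv2) and the standard library are available. Lean on these libraries where they do the work, as an engineer would, in place of code of your own. Each camera call takes 0.05 s, during which the arm holds its last target. There are 200 camera calls.

### The job

Take the locking bar with the blue handle off its bead cooling box: lift it straight up and level out of its two open-topped U brackets, at least 50 mm so that both ends come clear, then lay it gently, flat and handle up, in the white enamel tray and let go. Never tip the bar steeply, and leave the yellow-handled bar where it lies in its brackets.

Things in the scene. Friction and masses are not known exactly. Their poses are not given: they have to be found in the camera images.
- blue_bar: Steel bar 280 long, 20 wide, 20 high, 0.45 kg, lying in two red U brackets of a cooling box. Blue D-handle on its middle: grip rail 110 long (along the bar), 20 wide, 18 high, its centre 51 above the bar's underside, with an open gap 22 high under it. Origin: centre of the bar's underside, below its centre of mass; x along the bar, z up through the handle. 
- yellow_bar: Steel bar 280 long, 20 wide, 20 high, 0.45 kg, lying in two red U brackets of a cooling box. Yellow D-handle on its middle: grip rail 110 long (along the bar), 20 wide, 18 high, its centre 51 above the bar's underside, with an open gap 22 high under it. Origin: centre of the bar's underside, below its centre of mass; x along the bar, z up through the handle. Stays in place.
- blue_box: Box that carries the blue-handled bar: dark steel, aluminium lid, fixed, 206 x 156, lid top at 85. Origin: centre of its underside, on the bench; x along the bar, z up. Red U brackets centred at x = +115 and -115, each 24 long: seat at height 88, prongs up to 113, slot 30 wide between them. The yellow-handled bar's box is just like it, on the other side of the tray.
- tray: White enamel tray, fixed to the bench between the two boxes, 340 long (x), 120 wide (y), 22 high, open on top, walls and floor 4 thick (inside 332 x 112, floor at height 4). Origin: centre of its underside, on the bench; x along its length, z up.

How it is judged:
By the outcome, as a careful person would: the job done as asked, in the order asked, and still so for the second after the job is handed in, with the robot touching nothing.
It also fails if it takes over 42 s, if anything falls off the work surface, if the arm or the gripper's body presses on something with over 40 N, if the wrist force passes 120 N, or if a joint passes its speed limit or range.

## Working session

There is one attempt and no reset: what is moved stays moved. The work goes in short steps, Python scripts to look and compute and a tool call to move; the robot and the scene stay as the last step left them, time stands still between calls to the robot, and variables do not carry over. Pictures are saved under pics/ and viewed, at most 10 in all, crops included, and the job is handed in when it is done.

Besides the shell and the picture viewer there is one more tool, called after "Call:" as name([rows], argument=value, ...), one row to a line, values as JSON. drive_tool: Moves the arm, as the interface text tells. Its arguments: {"type":"object","properties":{"rows":{"type":"array"},"newtons":{"type":"number"}},"required":["rows"]}

```bash
mkdir -p pics; ls
cat > h.py <<'E'
import numpy as np,cv2
from rig import robot, read_camera
from scipy.spatial.transform import Rotation as Ro
def cloud(c):
    z=c["range_z"].astype(float);v,u=np.mgrid[0:z.shape[0],0:z.shape[1]]
    K=c["mtx"];P=np.dstack([(u-K[0,2])/K[0,0]*z,(v-K[1,2])/K[1,1]*z,z])
    return (P-c["t"])@c["R"]   # R^T (p-t)
E
python3 - <<'E'
from h import *
s=robot.state();print(s)
for n in ("top","scene"):
    c=read_camera(n);cv2.imwrite(f"pics/{n}0.png",c["pixels"])
    W=cloud(c);h=cv2.cvtColor(c["pixels"],cv2.COLOR_BGR2HSV);ok=c["range_z"]>0
    print(n,c["mtx"].round(1).tolist(),c["R"].round(3).tolist(),c["t"].round(3).tolist(),ok.mean())
    for nm,lo,hi in (("blue",(100,120,50),(130,255,255)),("yel",(20,120,80),(35,255,255)),("red",(0,140,60),(8,255,255))):
        m=cv2.inRange(h,lo,hi)
        k,l,st,ce=cv2.connectedComponentsWithStats(m)
        for i in range(1,k):
            if st[i,4]>30:
                p=W[(l==i)&ok]
                if len(p): print(nm,st[i].tolist(),np.median(p,0).round(3),p.min(0).round(3),p.max(0).round(3))
E
```

```text
pics
{'time': 0.0, 'joint_positions': array([-1.2558194 ,  0.6293391 ,  0.03841257,  1.51836273, -0.02699921,
        0.99631144, -0.01998255]), 'qvel': array([-1.37183689e-03, -4.96402170e-04,  3.22795391e-04,  7.71907493e-04,
        9.40229787e-05,  4.89174627e-04,  5.75930221e-04]), 'effort': array([ 3.98118545e-04, -5.63407874e+01,  1.22619823e+00, -1.93449390e+01,
        1.09090339e-02,  1.06079917e-02, -1.05450827e-06]), 'tool_pos': array([0.24129159, 0.60287983, 0.2303948 ]), 'tool_rot': array([ 1.89219756e-01,  9.81934304e-01, -9.35365228e-04, -1.76099445e-04]), 'ft_force': array([-0.1159542 ,  0.11921653,  0.08334612]), 'moment': array([-0.01331937, -0.02871902, -0.01126333]), 'gripper_force': 0.0, 'width': 1.0007165029880047}
top [[418.4, 0.0, 314.8], [0.0, 418.4, 197.7], [0.0, 0.0, 1.0]] [[-0.027, -0.999, -0.024], [-0.992, 0.03, -0.126], [0.127, 0.02, -0.992]] [0.015, 0.524, 0.837] 0.99592578125
blue [599, 144, 41, 54, 1855] [ 0.558 -0.611  0.062] [ 0.509 -0.663  0.003] [ 0.606 -0.606  0.086]
blue [165, 150, 11, 58, 517] [0.552 0.261 0.147] [0.5   0.252 0.143] [0.606 0.2
[... 2045 characters left out ...]
 [0.438 0.246 0.101] [0.421 0.241 0.082] [0.452 0.257 0.115]
red [436, 180, 9, 8, 37] [0.666 0.279 0.11 ] [0.654 0.276 0.101] [0.678 0.287 0.116]
red [422, 184, 13, 24, 165] [0.657 0.243 0.085] [0.652 0.237 0.039] [0.679 0.282 0.116]
red [208, 203, 6, 8, 33] [ 0.404 -0.245  0.111] [ 0.391 -0.247  0.097] [ 0.417 -0.239  0.116]
red [193, 208, 11, 15, 78] [ 0.409 -0.281  0.101] [ 0.255 -0.284 -0.   ] [ 0.416 -0.237  0.115]
red [253, 258, 8, 18, 79] [ 0.638 -0.256  0.105] [ 0.622 -0.259  0.084] [ 0.648 -0.25   0.117]
red [237, 265, 21, 26, 205] [ 0.623 -0.289  0.077] [ 0.61  -0.295  0.035] [ 0.659 -0.25   0.118]
red [436, 306, 7, 7, 33] [0.902 0.032 0.016] [0.888 0.027 0.004] [0.907 0.044 0.02 ]
```

View pictures.

View pics/top0.png

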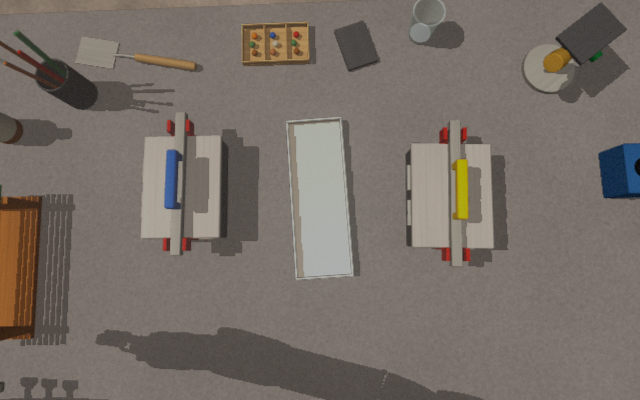

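View pics/scene0.png

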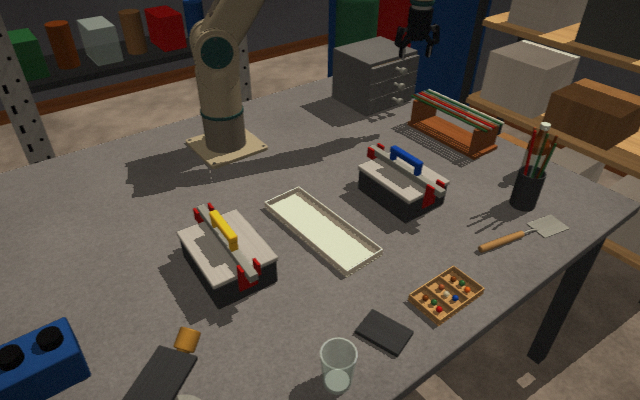

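Run:
```python
from h import *
print("tool axes\n",Ro.from_quat(robot.state()["tool_rot"]).as_matrix().round(3))
for n in ("top","scene"):
    c=read_camera(n);W=cloud(c);h=cv2.cvtColor(c["pixels"],cv2.COLOR_BGR2HSV)
    # rail top line fit
    m=(cv2.inRange(h,(100,120,50),(130,255,255))>0)&(abs(W[...,1]-.26)<.03)&(W[...,2]>.14)
    p=W[m];(cx,cy),(a,b),t=cv2.minAreaRect(p[:,:2].astype(np.float32)*1000);print(n,"rail",len(p),cx,cy,a,b,t,np.median(p[:,2]))
    # tray rim / inside by white
    m=(cv2.inRange(h,(0,0,170),(180,50,255))>0)&(abs(W[...,1])<.15)&(W[...,0]>.25)&(W[...,0]<.85)&(W[...,2]<.04)
    m2=m&(W[...,2]>.016);m3=m&(W[...,2]<.012)
    for k in (m2,m3):
        p=W[k]
        if len(p)>20: print("tray",len(p),cv2.minAreaRect(p[:,:2].astype(np.float32)*1000),np.median(p[:,2]),np.percentile(p,[1,99],axis=0).round(3).tolist())
    # bar steel
    m=(abs(W[...,1]-.262)<.03)&(abs(W[...,2]-.108)<.004)&(abs(W[...,0]-.55)<.16)&(abs(W[...,0]-.55)>.02)&(h[...,1]<80)
    p=W[m]
    if len(p)>20: print("bar",len(p),cv2.minAreaRect(p[:,:2].astype(np.float32)*1000),np.median(p[:,2]))
```

```text
tool axes
 [[-0.928  0.372 -0.001]
 [ 0.372  0.928 -0.002]
 [-0.    -0.002 -1.   ]]
top rail 512 553.4404296875 261.5238037109375 17.160154342651367 106.14649200439453 88.4568099975586 0.1472348373725957
tray 130 ((528.763671875, -8.897430419921875), (336.6343078613281, 116.85469055175781), 2.3550946712493896) 0.021245463890769995 [[0.359, -0.073, 0.019], [0.698, 0.056, 0.025]]
tray 6732 ((528.5660400390625, -14.591682434082031), (328.0818176269531, 97.61910247802734), 2.320382595062256) 0.0035562311368262057 [[0.368, -0.065, -0.0], [0.688, 0.035, 0.007]]
bar 1043 ((554.2994995117188, 262.3046875), (21.723087310791016, 277.61956787109375), 88.5572738647461) 0.107192513500277
scene rail 269 -77.17022705078125 251.30453491210938 59.585384368896484 1375.65869140625 89.21559143066406 0.14815000014306312
tray 309 ((530.2069702148438, -7.222808837890625), (342.10882568359375, 122.10335540771484), 2.5714800357818604) 0.02282883054355381 [[0.361, -0.072, 0.02], [0.701, 0.058, 0.027]]
tray 2675 ((508.1074523925781, -7.850460052490234), (356.0415344238281, 94.17717742919922), 1.4544893503189087) 0.004906249844860028 [[0.367, -0.053, 0.001], [0.681, 0.039, 0.009]]
bar 350 ((554.3944702148438, 263.3791809082031), (24.39110565185547, 281.1999206542969), 88.41895294189453) 0.10839349952759716
```

The top picture shows the blue handle at (171,180) over the left box, the tray at (320,197) and the yellow handle at (461,190). The scene picture agrees, with nothing standing between the arm and the blue bar. Measured positions are as follows:
- **Blue bar:** centre at (0.554, 0.262), yaw about -1.4°. The rail top is at 0.148, as it should be.
- **Tray:** centre at (0.529, -0.008), yaw about +2.4°.

I'll turn the tool first.

Call:
drive_tool([
  [[0,0,0,0,0,-0.09,0.0854],[0,0,0,0,0,-0.09,0.0854],[0,0,0,0,0,-0.09,0.0854],[0,0,0,0,0,-0.087,0.0854],[0,0,0,0,0,0,0.0854]],
], newtons=60)

```text
time: 0.7
tool_pos: [0.2416, 0.6033, 0.2311]
tool_rot: [0.012, 1.0, -0.0, -0.0]
ft_force: [-0.7, 0.6, 0.4]
width: 0.999
gripper_force: 0.0
```

```bash
cat >> h.py <<'E'
def go(tgt,yaw):
    """shift in tool axes to tgt, remaining turn so that tool z is down and tool y is at yaw+90deg"""
    s=robot.state();R=Ro.from_quat(s["tool_rot"]).as_matrix()
    a=np.radians(yaw+90);y=np.array([np.cos(a),np.sin(a),0]);z=np.array([0,0,-1.]);T=np.c_[np.cross(y,z),y,z]
    print("t",s["time"],"pos",s["tool_pos"].round(4),"F",s["ft_force"].round(1),"w",round(s["width"],3),"grip",s["gripper_force"])
    print("shift",(R.T@(np.array(tgt)-s["tool_pos"])).round(4),"turn",Ro.from_matrix(R.T@T).as_rotvec().round(4))
E
python3 -c "
from h import *
go((.554,.262,.23),-1.4)"
```

```text
t 0.7 pos [0.2416 0.6033 0.2311] F [-0.7  0.6  0.4] w 0.999 grip 0.0
shift [-0.3204 -0.3338  0.001 ] turn [-0.0003 -0.0005  0.0008]
```

Call:
drive_tool([
  [[-0.015,-0.015,0,0,0,0,0.0854],[-0.03,-0.03,0,0,0,0,0.0854],[-0.03,-0.03,0,0,0,0,0.0854],[-0.03,-0.03,0,0,0,0,0.0854],[-0.03,-0.03,0,0,0,0,0.0854]],
])

```text
time: 1.2
tool_pos: [0.3743, 0.464, 0.2313]
tool_rot: [0.013, 1.0, -0.0, 0.0]
ft_force: [0.7, 0.7, -0.6]
width: 1.001
gripper_force: 0.0
```

Call:
drive_tool([
  [[-0.03,-0.03,0,0,0,0,0.0854],[-0.03,-0.03,0,0,0,0,0.0854],[-0.03,-0.03,0,0,0,0,0.0854],[-0.02,-0.025,0,0,0,0,0.0854],[0,0,0,0,0,0,0.0854]],
])

```text
time: 1.7
tool_pos: [0.4849, 0.3416, 0.2312]
tool_rot: [0.018, 1.0, -0.002, 0.001]
ft_force: [-0.1, -0.4, 1.0]
width: 0.997
gripper_force: 0.0
```

```bash
python3 -c "
from h import *
go((.554,.262,.23),-1.4)"
```

```text
t 1.7 pos [0.4849 0.3416 0.2312] F [-0.1 -0.4  1. ] w 0.997 grip 0.0
shift [-0.0719 -0.0771  0.0017] turn [-0.0036  0.0024 -0.0109]
```

Call:
drive_tool([
  [[-0.02,-0.021,0,0,0,0,0.0854],[-0.02,-0.021,0,0,0,0,0.0854],[-0.02,-0.021,0,-0.003,0.002,-0.01,0.0854],[-0.012,-0.014,0,0,0,0,0.0854],[0,0,0,0,0,0,0.0854]],
])

```text
time: 2.2
tool_pos: [0.5527, 0.2661, 0.231]
tool_rot: [0.01, 1.0, 0.001, -0.0]
ft_force: [-0.2, 0.2, -0.1]
width: 0.998
gripper_force: 0.0
```

Call:
drive_tool([
  [[0,0,0,0,0,0,0.0854]],
])

```text
time: 2.3
tool_pos: [0.5501, 0.27, 0.2311]
tool_rot: [0.007, 1.0, 0.002, -0.001]
ft_force: [0.2, 0.2, 0.7]
width: 1.0
gripper_force: 0.0
```

Run:
```python
from h import *
c=read_camera("wrist");cv2.imwrite("pics/w1.png",c["pixels"]);W=cloud(c);h=cv2.cvtColor(c["pixels"],cv2.COLOR_BGR2HSV)
m=(cv2.inRange(h,(100,120,50),(130,255,255))>0)&(W[...,2]>.142)&(W[...,2]<.155)
p=W[m];print(len(p),cv2.minAreaRect(p[:,:2].astype(np.float32)*1000) if len(p) else 0,np.median(p[:,2]))
go((.554,.262,.12),-1.4)
```

```text
3426 ((554.5172119140625, 263.520263671875), (19.065967559814453, 109.0342025756836), 88.65657043457031) 0.14826075446617581
t 2.35 pos [0.5496 0.2708 0.2311] F [-1.   0.3  0.4] w 0.999 grip 0.0
shift [-0.0048 -0.0092  0.1111] turn [ 0.0041 -0.0031  0.0114]
```

View pics/w1.png

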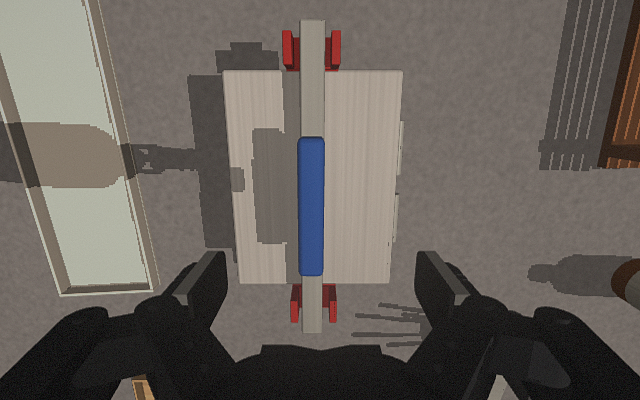

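The wrist view shows the rail at about (311,205) running vertically in the picture, so it is square to the fingers, with clear space on both sides. I'll correct the sideways offset and go half-way down.

Call:
drive_tool([
  [[-0.005,-0.008,0,0.004,-0.003,0.0115,0.0854],[0,0,0.015,0,0,0,0.0854],[0,0,0.02,0,0,0,0.0854],[0,0,0.015,0,0,0,0.0854],[0,0,0,0,0,0,0.0854]],
])

```text
time: 2.85
tool_pos: [0.5539, 0.2608, 0.1792]
tool_rot: [0.012, 1.0, -0.002, -0.002]
ft_force: [0.4, 0.2, 0.2]
width: 0.996
gripper_force: 0.0
```

Call:
drive_tool([
  [[0,0,0,0,0,0,0.0854],[0,0,0,0,0,0,0.0854]],
])

```text
time: 3.05
tool_pos: [0.5563, 0.2616, 0.1822]
tool_rot: [0.013, 1.0, -0.0, 0.001]
ft_force: [-1.3, 0.4, 1.0]
width: 0.999
gripper_force: 0.0
```

Run:
```python
from h import *
go((.5542,.2628,.12),-1.4)
```

```text
t 3.05 pos [0.5563 0.2616 0.1822] F [-1.3  0.4  1. ] w 0.999 grip 0.0
shift [0.0023 0.0012 0.0622] turn [-0.0001  0.0026 -0.0006]
```

Call:
drive_tool([
  [[0.002,0.001,0.015,0,0.002,0,0.0854],[0,0,0.018,0,0,0,0.0854],[0,0,0.018,0,0,0,0.0854],[0,0,0.011,0,0,0,0.0854],[0,0,0,0,0,0,0.0854]],
])

```text
time: 3.55
tool_pos: [0.5531, 0.2617, 0.1184]
tool_rot: [0.013, 1.0, -0.001, -0.001]
ft_force: [-0.1, 0.6, -0.2]
width: 1.0
gripper_force: 0.0
```

Call:
drive_tool([
  [[0,0,0,0,0,0,0.0854],[0,0,0,0,0,0,0.0854],[0,0,0,0,0,0,0.0854]],
])

```text
time: 3.85
tool_pos: [0.5544, 0.2623, 0.1202]
tool_rot: [0.013, 1.0, -0.0, 0.0]
ft_force: [-0.2, -0.1, -0.7]
width: 0.997
gripper_force: 0.0
```

Run:
```python
from h import *
go((.5542,.2628,.12),-1.4)
```

```text
t 3.85 pos [0.5544 0.2623 0.1202] F [-0.2 -0.1 -0.7] w 0.997 grip 0.0
shift [0.0002 0.0005 0.0002] turn [-0.0001  0.0006 -0.001 ]
```

Within 1 mm of the target, so I'll close gently.

Call:
drive_tool([
  [[0,0,0,0,0,0,0.03],[0,0,0,0,0,0,0.03],[0,0,0,0,0,0,0.03],[0,0,0,0,0,0,0.03],[0,0,0,0,0,0,0.03]],
], newtons=30)

```text
time: 4.35
tool_pos: [0.5537, 0.262, 0.1192]
tool_rot: [0.013, 1.0, -0.0, -0.001]
ft_force: [-0.2, -0.6, 0.3]
width: 0.349
gripper_force: 0.0
```

Call:
drive_tool([
  [[0,0,0,0,0,0,0.022],[0,0,0,0,0,0,0.01],[0,0,0,0,0,0,0.01],[0,0,0,0,0,0,0.01],[0,0,0,0,0,0,0.01]],
], newtons=30)

```text
time: 4.85
tool_pos: [0.5538, 0.2622, 0.1192]
tool_rot: [0.013, 1.0, -0.0, -0.0]
ft_force: [0.4, 1.0, 0.8]
width: 0.228
gripper_force: 31.1
```

Call:
drive_tool([
  [[0,0,0,0,0,0,0.0],[0,0,0,0,0,0,0.0],[0,0,0,0,0,0,0.0],[0,0,0,0,0,0,0.0]],
], newtons=70)

```text
time: 5.25
tool_pos: [0.5538, 0.2622, 0.1193]
tool_rot: [0.013, 1.0, -0.0, -0.0]
ft_force: [-0.8, 1.3, 1.5]
width: 0.221
gripper_force: 68.8
```

Gripped at about 19 mm, which fits the 20 mm rail. Now I lift straight up, slowly.

Call:
drive_tool([
  [[0,0,-0.004,0,0,0,0.0],[0,0,-0.008,0,0,0,0.0],[0,0,-0.01,0,0,0,0.0],[0,0,-0.01,0,0,0,0.0],[0,0,-0.01,0,0,0,0.0]],
])

```text
time: 5.75
tool_pos: [0.5539, 0.262, 0.1623]
tool_rot: [0.013, 1.0, -0.0, -0.0]
ft_force: [-0.4, 0.2, -5.0]
width: 0.218
gripper_force: 68.4
```

Call:
drive_tool([
  [[0,0,-0.012,0,0,0,0.0],[0,0,-0.012,0,0,0,0.0],[0,0,-0.01,0,0,0,0.0],[0,0,-0.006,0,0,0,0.0],[0,0,0,0,0,0,0.0]],
])

```text
time: 6.25
tool_pos: [0.5544, 0.2623, 0.2023]
tool_rot: [0.013, 1.0, -0.0, 0.0]
ft_force: [-1.0, -0.0, -3.4]
width: 0.225
gripper_force: 68.5
```

Run:
```python
from h import *
c=read_camera("scene");cv2.imwrite("pics/s2.png",cv2.resize(c["pixels"][80:330,150:500],None,fx=2,fy=2))
go((.529,-.008,.2),2.4)
```

```text
t 6.3 pos [0.5539 0.2622 0.2016] F [-1.3 -0.1 -4.2] w 0.224 grip 68.46293807029724
shift [ 0.0181 -0.2707  0.0017] turn [-0.0007 -0.0005 -0.0672]
```

View pics/s2.png

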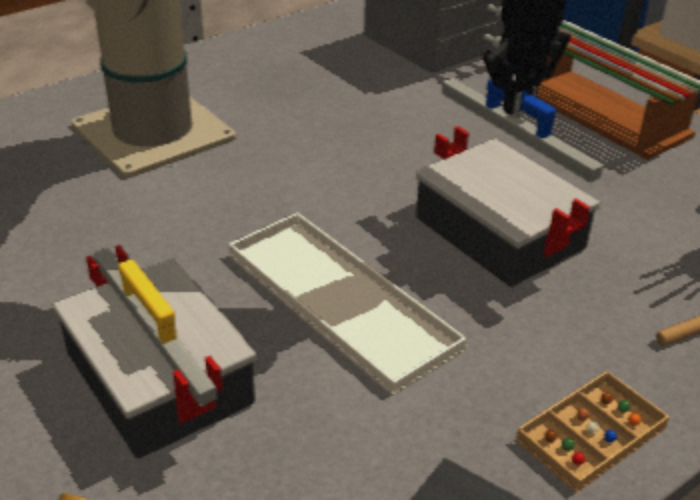

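The bar hangs level with both ends clear of the brackets (from about (445,85) to (600,175) in the crop). The yellow bar has not moved. Next I carry it over to the tray.

Call:
drive_tool([
  [[0,-0.01,0,0,0,0,0.0],[0.002,-0.02,0,0,0,-0.01,0.0],[0.002,-0.028,0,0,0,-0.01,0.0],[0.002,-0.03,0,0,0,-0.01,0.0],[0.002,-0.03,0,0,0,-0.01,0.0]],
])

```text
time: 6.8
tool_pos: [0.5438, 0.142, 0.2006]
tool_rot: [-0.007, 1.0, -0.001, -0.001]
ft_force: [0.4, -0.5, -3.8]
width: 0.219
gripper_force: 68.7
```

Call:
drive_tool([
  [[0.002,-0.03,0,0,0,-0.01,0.0],[0.002,-0.03,0,0,0,-0.01,0.0],[0.002,-0.03,0,0,0,-0.007,0.0],[0.001,-0.025,0,0,0,0,0.0],[0,-0.015,0,0,0,0,0.0]],
])

```text
time: 7.3
tool_pos: [0.5406, 0.0103, 0.2009]
tool_rot: [-0.019, 1.0, -0.001, -0.001]
ft_force: [-0.1, -0.4, -4.4]
width: 0.218
gripper_force: 68.8
```

Call:
drive_tool([
  [[0,-0.01,0,0,0,0,0.0],[0,-0.005,0,0,0,0,0.0],[0,0,0,0,0,0,0.0],[0,0,0,0,0,0,0.0],[0,0,0,0,0,0,0.0]],
])

```text
time: 7.8
tool_pos: [0.5422, 0.0005, 0.2014]
tool_rot: [-0.022, 1.0, -0.0, -0.001]
ft_force: [-0.2, -0.2, -3.9]
width: 0.224
gripper_force: 68.7
```

Run:
```python
from h import *
go((.529,-.008,.0352),2.4)
```

```text
t 7.8 pos [5.422e-01 5.000e-04 2.014e-01] F [-0.2 -0.2 -3.9] w 0.224 grip 68.74056100845337
shift [ 0.0133 -0.0079  0.1662] turn [-0.0002 -0.0011  0.0019]
```

Call:
drive_tool([
  [[0.007,-0.004,0.005,0,0,0.002,0.0],[0.006,-0.004,0.015,0,0,0,0.0],[0,0,0.025,0,0,0,0.0],[0,0,0.025,0,0,0,0.0],[0,0,0.025,0,0,0,0.0]],
])

```text
time: 8.3
tool_pos: [0.5289, -0.0095, 0.1056]
tool_rot: [-0.02, 1.0, -0.0, -0.0]
ft_force: [-0.3, 0.5, -4.6]
width: 0.222
gripper_force: 68.9
```

Call:
drive_tool([
  [[0,0,0.02,0,0,0,0.0],[0,0,0.012,0,0,0,0.0],[0,0,0.006,0,0,0,0.0],[0,0,0,0,0,0,0.0],[0,0,0,0,0,0,0.0]],
])

```text
time: 8.8
tool_pos: [0.5299, -0.0095, 0.0692]
tool_rot: [-0.02, 1.0, -0.0, 0.0]
ft_force: [0.2, 0.3, -4.0]
width: 0.226
gripper_force: 68.7
```

Run:
```python
from h import *
go((.529,-.008,.0352),2.4)
c=read_camera("wrist");cv2.imwrite("pics/w3.png",c["pixels"])
```

```text
t 8.8 pos [ 0.5299 -0.0095  0.0692] F [ 0.2  0.3 -4. ] w 0.226 grip 68.6912727355957
shift [0.0009 0.0016 0.034 ] turn [-0.0009  0.0002 -0.0021]
```

View pics/w3.png

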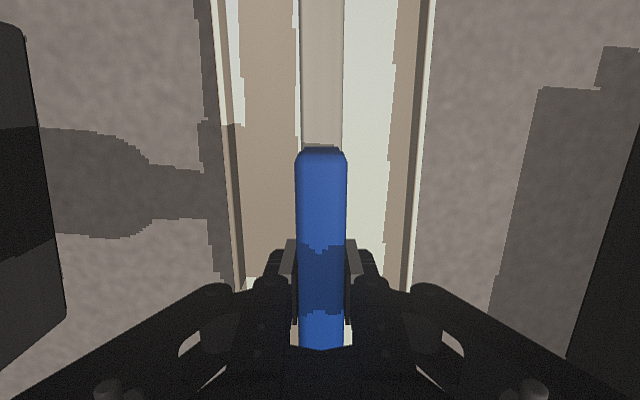

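The wrist view shows the rail at about (321,230), centred between the tray walls (x≈228 and 420) and parallel to them. I'll go down slowly until it touches.

Call:
drive_tool([
  [[0.001,0.001,0.008,0,0,0,0.0],[0,0,0.008,0,0,0,0.0],[0,0,0.007,0,0,0,0.0],[0,0,0.004,0,0,0,0.0],[0,0,0,0,0,0,0.0]],
])

```text
time: 9.35
tool_pos: [0.5276, -0.0087, 0.0406]
tool_rot: [-0.02, 1.0, -0.0, -0.001]
ft_force: [-0.9, -0.5, -4.7]
width: 0.218
gripper_force: 68.8
```

Call:
drive_tool([
  [[0,0,0.002,0,0,0,0.0],[0,0,0.002,0,0,0,0.0],[0,0,0,0,0,0,0.0],[0,0,0,0,0,0,0.0]],
])

```text
time: 9.75
tool_pos: [0.5283, -0.0087, 0.0376]
tool_rot: [-0.02, 1.0, -0.0, -0.0]
ft_force: [-0.2, -0.2, -3.9]
width: 0.226
gripper_force: 68.8
```

Call:
drive_tool([
  [[0,0,0.001,0,0,0,0.0],[0,0,0.001,0,0,0,0.0],[0,0,0,0,0,0,0.0],[0,0,0,0,0,0,0.0]],
])

```text
time: 10.15
tool_pos: [0.5282, -0.0086, 0.0355]
tool_rot: [-0.02, 1.0, -0.0, -0.001]
ft_force: [0.4, 0.0, -4.2]
width: 0.222
gripper_force: 68.8
```

Call:
drive_tool([
  [[0,0,0.001,0,0,0,0.0],[0,0,0,0,0,0,0.0],[0,0,0,0,0,0,0.0]],
])

```text
time: 10.45
tool_pos: [0.5283, -0.0086, 0.0353]
tool_rot: [-0.02, 1.0, -0.0, -0.0]
ft_force: [-1.7, 0.4, 5.4]
width: 0.221
gripper_force: 70.0
```

It has touched the tray floor (force now +5 N, up from -4). I'll let go slowly.

Call:
drive_tool([
  [[0,0,0,0,0,0,0.022],[0,0,0,0,0,0,0.028],[0,0,0,0,0,0,0.036],[0,0,0,0,0,0,0.046],[0,0,0,0,0,0,0.056]],
], newtons=20)

```text
time: 10.95
tool_pos: [0.5283, -0.0087, 0.0344]
tool_rot: [-0.02, 1.0, -0.0, -0.001]
ft_force: [-0.5, 0.2, -0.1]
width: 0.653
gripper_force: 0.0
```

Call:
drive_tool([
  [[0,0,0,0,0,0,0.06],[0,0,0,0,0,0,0.06],[0,0,-0.005,0,0,0,0.06],[0,0,-0.01,0,0,0,0.06],[0,0,-0.015,0,0,0,0.06]],
])

```text
time: 11.45
tool_pos: [0.5278, -0.0086, 0.0649]
tool_rot: [-0.02, 1.0, -0.0, -0.001]
ft_force: [0.1, -0.2, 0.9]
width: 0.706
gripper_force: 0.0
```

Call:
drive_tool([
  [[0,0,-0.025,0,0,0,0.06],[0,0,-0.03,0,0,0,0.06],[0,0,-0.03,0,0,0,0.06],[0,0,-0.03,0,0,0,0.06],[0,0,-0.02,0,0,0,0.06]],
])

```text
time: 11.95
tool_pos: [0.5292, -0.0085, 0.2026]
tool_rot: [-0.02, 1.0, -0.0, 0.001]
ft_force: [0.7, -0.3, -0.1]
width: 0.703
gripper_force: 0.0
```

Call:
drive_tool([
  [[0,0,0,0,0,0,0.06],[0,0,0,0,0,0,0.06],[0,0,0,0,0,0,0.06]],
])

```text
time: 12.25
tool_pos: [0.5276, -0.0086, 0.1988]
tool_rot: [-0.02, 1.0, -0.0, -0.001]
ft_force: [0.8, 0.0, -0.5]
width: 0.703
gripper_force: 0.0
```

Run:
```python
from h import *
go((.529,-.008,.2),2.4)
c=read_camera("wrist");W=cloud(c);h=cv2.cvtColor(c["pixels"],cv2.COLOR_BGR2HSV)
p=W[(cv2.inRange(h,(100,120,50),(130,255,255))>0)&(W[...,2]>.05)&(W[...,2]<.08)];print(cv2.minAreaRect(p[:,:2].astype(np.float32)*1000),np.percentile(p[:,2],[5,50,95]))
c=read_camera("scene");cv2.imwrite("pics/s4.png",cv2.resize(c["pixels"][80:330,150:500],None,fx=2,fy=2))
```

```text
t 12.25 pos [ 0.5276 -0.0086  0.1988] F [ 0.8  0.  -0.5] w 0.703 grip 0.0
shift [-0.0014  0.0005 -0.0012] turn [-0.0009 -0.0028 -0.0023]
((528.8191528320312, -7.2171478271484375), (108.0362548828125, 18.707965850830078), 2.1954426765441895) [0.06268935 0.06426122 0.06549279]
```

View pics/s4.png

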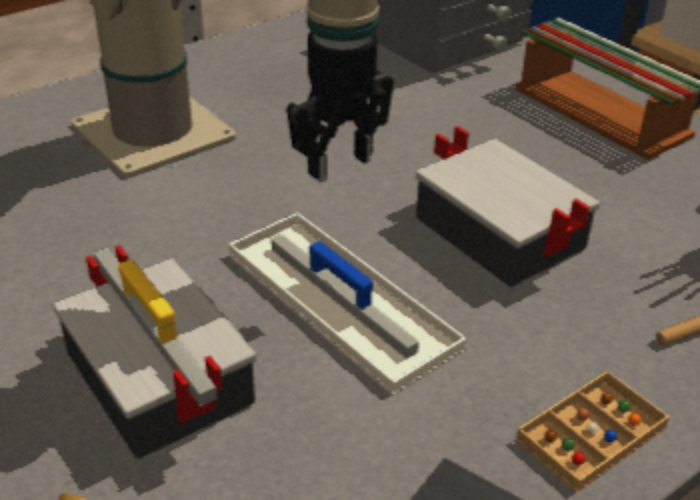

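The bar lies flat and handle up in the tray, with the handle at about (340,272). The rail top is at 0.064, as expected (4 + 60 mm). The gripper is clear and the yellow bar has not moved.

```bash
python3 -c "
from rig import robot
print(robot.job_done())"
```

```text
the job is handed in; nothing more can be done
None
```

The blue-handled bar was lifted level out of its brackets (about 80 mm) and now lies flat, handle up, in the tray; it is released, the yellow bar was not touched, and the job was handed in at about 12 s.

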